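# Draw the empty specimen pot out of the crowded sorting tray

### The job

One of the round pots in the beige sorting tray is open and empty. Slide it along the board, without lifting or tipping it, out through the tray's open side and onto the white light pad, so that it stands inside the ring marked in the middle of the pad. Leave the other pots and the square dish standing in the tray.

Things in the scene. Friction and masses are not known exactly. Their poses are not given: they have to be found in the camera images.
- empty_pot: Pot of frosted white plastic, 72 mm across at the rim (68 mm at the foot), 40 mm tall, walls 3 mm, base 3 mm thick: the only round pot that is both open and empty, so a closed fingertip pair fits inside it (inner width 62 to 66 mm) and can drag it by its wall. 40 to 85 g, slides freely on the board. Origin at the centre of its underside, z up. It starts at any one of the tray's five places.
- board: Fixed beige board; its flat upper face, 8 mm above the bench, runs level from tray to pad with no sill. Origin in its underside, in the tray. Tray: x -125 to 125, y -100 to 145 mm, 5 mm walls 26 mm high above its floor on both x sides and at +y; the -y side is fully open. Beyond, y -100 to -280 mm, no walls, with the light pad. Five places, each holding one thing: see tray_mouth.
- tray_mouth (a point): Middle of the tray's open side, at (0, -100, 8) mm in the board's frame. The five places, (x, y) mm in the board's frame: (-83, 95), (0, 95), (83, 95), (-86, -45), (86, -45). A lane about 100 mm wide at x = 0, between the two front places, leads to this mouth.
- pad_center (a point): Middle of the white 170 mm square light pad and of the thin grey ring (62 mm radius, flat, only a mark) on it, at the level of the board's upper face; at (0, -190, 8) mm in the board's frame, axes parallel to the board's.
- stone_pot: Pot of frosted white plastic, 72 mm across at the rim (68 mm at the foot), 40 mm tall, open, with a grey stone fixed in it. Origin at the centre of its underside, z up.
- cone_pot: Pot of frosted white plastic, 72 mm across at the rim (68 mm at the foot), 40 mm tall, open, with a brown pine cone fixed in it that rises 11 mm above the rim. Origin at the centre of its underside, z up.
- lidded_pot: Pot of frosted white plastic, 70 mm across, 40 mm tall, closed with a 76 mm wide lid with a small tab (45 mm tall in all). Origin at the centre of its underside, z up.
- square_dish: Open, empty square dish of frosted white plastic, 58 by 58 mm, 34 mm tall. It is not a round pot. Origin at the centre of its underside, z up.
Not all that is in view belongs to the job. Leave any green or pink look-alike of the stone_pot alone.

How it is judged (in metres and radians):
At the end, for the whole second after the job is handed in: The empty pot stands upright (within 0.1 rad) and at rest on the light pad, its centre within 25 mm of the pad's middle (so inside the ring); the other three pots and the square dish stand upright on the tray's floor, their centres inside the tray (not past its open side) (horizontal distance between empty_pot and pad_center below 0.025 m and angle between empty_pot's own z axis and vertical below 0.1 rad and height (world z) of empty_pot below 0.012 m and linear speed of empty_pot below 0.01 m/s and y of each of stone_pot, cone_pot, lidded_pot, square_dish in the frame of board above -0.1 m and angle between each of stone_pot, cone_pot, lidded_pot, square_dish's own z axis and vertical below 0.2 rad and height (world z) of each of stone_pot, cone_pot, lidded_pot, square_dish below 0.016 m); the robot touches nothing.
It fails at once if the empty pot is lifted more than 17 mm off the board (height (world z) of empty_pot above 0.025 m).
It fails at once if the empty pot is tipped by more than 0.5 rad (angle between empty_pot's own z axis and vertical above 0.5 rad).
It fails at once if another pot or the dish is tipped over or taken out of the tray (angle between any of stone_pot, cone_pot, lidded_pot, square_dish's own z axis and vertical above 0.5 rad or y of any of stone_pot, cone_pot, lidded_pot, square_dish in the frame of board below -0.1 m or height (world z) of any of stone_pot, cone_pot, lidded_pot, square_dish above 0.035 m).
It also fails if it takes over 58 s, if anything falls off the work surface, if the arm or the gripper's body presses on something with over 40 N, if the wrist force passes 120 N, or if a joint passes its speed limit or range.

### The arm

A 6-joint arm with a two-finger parallel gripper is mounted at the origin on the work surface. World frame = base frame: x ahead of the robot, y to its left, z up, the work surface at z = 0. Lengths are in m, angles in degrees, forces in N, time in s.
With the tool pointing down it reaches from about 0.25 to 0.725 m from the base axis. Payload 9.7 kg.
Tool frame: the origin (TCP) lies between the finger pads; the fingertips stand bot.tcp_to_tips ahead of it and the grasp point (between the pads) lies 2 mm behind it (bot.tcp_to_tips is the distance from the TCP to the fingertips, in m); z points along the fingers, y is the line along which they close (so a half turn about z gives the same grasp; the last joint's range is limited). The gripper opens to 85 mm and grips with 20 to 120 N. Pads are 22 mm wide; open, the fingers measure 114 mm over their backs; the gripper's body (76 mm by 85 mm) begins 54 mm behind the grasp point. The pads swing forward as they close: fully open they stand 13 mm farther back than shut.
Start: joints at [-63.827, 4.979, 10.078, 95.1, 0, 90], TCP at [0.243, -0.494, 0.248] pointing down, gripper open.
Joint ranges: [-179.16, 179.16], [-48.56, 103.87], [-65.8, 70.77], [-126.05, 130.52], [-82.76, 87.17], [-180, 180]. Speed limits (degrees/s): [127.2, 127.2, 147.25, 180, 180, 180].

### API

Orientations are given as [roll, pitch, yaw] about the fixed x, y, z axes, in that order (R = Rz(yaw) Ry(pitch) Rx(roll)).
In Python, from workcell import sensors, camera, camera_params, bot gives the robot as it stands.
- The arm moves only by the tool apply_moves, never from a script. Its argument "motion" is a list of rows, each an object with "jaw": the opening, from -1 (shut) to 1 (fully open); "xyz": the shift along the tool's x, y, z in mm, a list of three; "twist": the turn about the tool's z in rad. A call has 1 to 5 rows; each row is the pose to reach, as a shift and turn from the pose commanded when the call began, along the tool's axes at that moment; what a row does not reach only later rows make up. A row lasts 1/8 s, in which the tool goes at most 62.5 mm and 10.7 degrees, less where a joint would pass 70% of its speed; a pose out of reach is approached as far as the arm can. A call with a gripper value outside its range is refused whole. The fingers move at their own pace and stop on an object; "grip_force" is the grip in N (left out, the last holds). Time passes only in rows, so rows that repeat a pose let the fingers close. It gives the time, the measured TCP pose, the force, the opening and the grip force at its end, in the units of the state.
- sensors.get_obs(): the state, without advancing time (a new reading comes with each control period).
- camera(name): name is "scene" or "top"; returns (picture, depth): 400x640x3 uint8, red, green, blue; 400x640 float32, m along the optical axis (not along the pixel's ray), 0 where there is no reading.
- camera_params(name): a dict with "mtx" (3x3 intrinsics, pixels), "rvec" (rotation vector, rad) and "tvec" (3), from world to camera coordinates, as OpenCV has them. Camera axes: x right, y down, z forward; pixel columns grow to the right and rows downward; lengths in m; the calibration is good to about 2 mm. A picture is of the moment at which its call begins. camera_params takes no time and is no camera call.
- bot.job_done(): hands the job in; it is judged then, once.
The state is a dict: "time": time; "q": joint angles; "qd": joint speeds; "joint_efforts": joint torques, N m; "ee_pos": TCP position; "tcp_rot": TCP orientation; "wrist_force": force on the tool from outside, world axes, zero at the start; "torque": the same for the moment, N m; "opening": finger opening in m; "grasp_force": force on a finger pad.
Only numpy, scipy, OpenCV 4.12 (cv2) and the standard library are available. Lean on these libraries where they do the work, as an engineer would, in place of code of your own. Each camera call takes 0.05 s, during which the arm holds its last target. There are 200 camera calls.

## Working session

There is one attempt and no reset: what is moved stays moved. The work goes in short steps, Python scripts to look and compute and a tool call to move; the robot and the scene stay as the last step left them, time stands still between calls to the robot, and variables do not carry over. Pictures are saved under pics/ and viewed, at most 10 in all, crops included, and the job is handed in when it is done.

Besides the shell and the picture viewer there is one more tool, called in YAML: its name, and indented under it one key for each argument. apply_moves: Moves the arm, as the interface text tells. Its arguments: {"type":"object","properties":{"motion":{"type":"array","items":{"type":"object","properties":{"jaw":{"type":"number"},"xyz":{"type":"array","items":{"type":"number"}},"twist":{"type":"number"}}}},"grip_force":{"type":"number"}},"required":["motion"]}

```bash
mkdir -p pics; python3 - <<'E'
from workcell import sensors,camera,camera_params,bot
import cv2,numpy as np
for n in("top","scene"):
    p,d=camera(n); cv2.imwrite(f"pics/{n}0.png",p[:,:,::-1]); np.save(f"pics/{n}0.npy",d)
    print(n,{k:np.round(v,3).tolist() for k,v in camera_params(n).items()})
print(sensors.get_obs(),bot.tcp_to_tips)
E
```

```text
top {'mtx': [[417.236, 0.0, 322.661], [0.0, 417.236, 197.877], [0.0, 0.0, 1.0]], 'rvec': [2.158, -2.157, 0.124], 'tvec': [-0.004, 0.624, 0.761]}
scene {'mtx': [[422.429, 0.0, 326.54], [0.0, 422.429, 200.209], [0.0, 0.0, 1.0]], 'rvec': [1.86, 1.944, -0.583], 'tvec': [0.052, -0.535, 1.267]}
{'time': 0.1, 'q': array([-6.38267112e+01,  5.00755321e+00,  1.00401631e+01,  9.51008159e+01,
       -4.19086738e-04,  9.00012616e+01]), 'qd': array([-0.0748745 , -0.05091621,  0.07155205,  0.049163  ,  0.0522749 ,
        0.01233777]), 'joint_efforts': array([ 1.87411292e-04, -5.21561372e+01,  4.65652728e+01,  1.60984613e-02,
        4.78097775e-06, -9.09955205e-07]), 'ee_pos': array([ 0.24251331, -0.49343712,  0.24766823]), 'tcp_rot': array([-1.79931794e+02,  4.20588294e-04,  2.61720276e+01]), 'wrist_force': array([ 0.27741761, -0.62967076, -0.16082452]), 'torque': array([-0.02816598,  0.05639922,  0.03274723]), 'grasp_force': 0.0, 'opening': 0.08575972654902606} 0.017
```

View pics/top0.png

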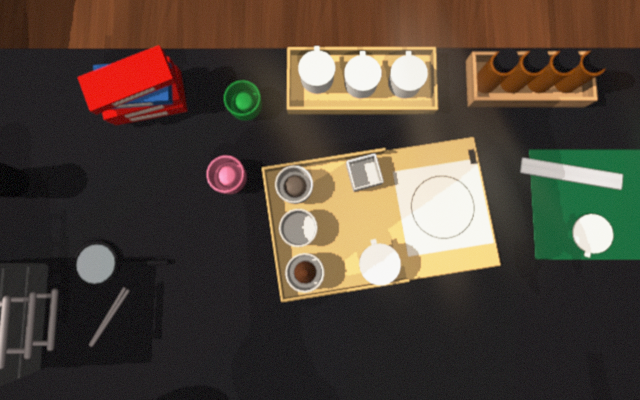

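View pics/scene0.png

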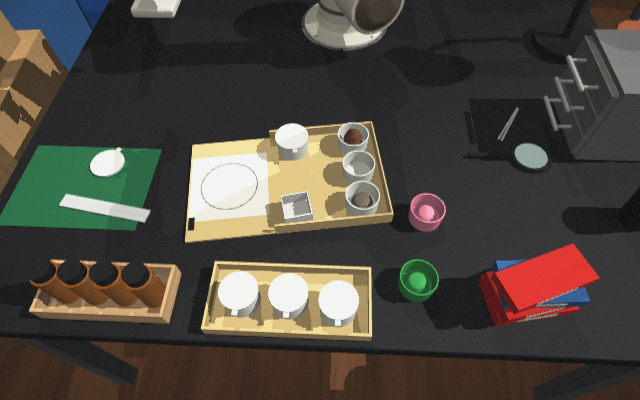

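The empty pot is in the middle back place, at about (298,229) in the top picture. The ring centre is at about (442,207), and the lane between them is clear. I'll enlarge that area to measure.

```bash
python3 - <<'E'
import cv2
p=cv2.imread("pics/top0.png")[130:310,255:505]
cv2.imwrite("pics/crop0.png",cv2.resize(p,None,fx=3.2,fy=3.2,interpolation=cv2.INTER_CUBIC))
E
```

```text
(no output)
```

View pics/crop0.png

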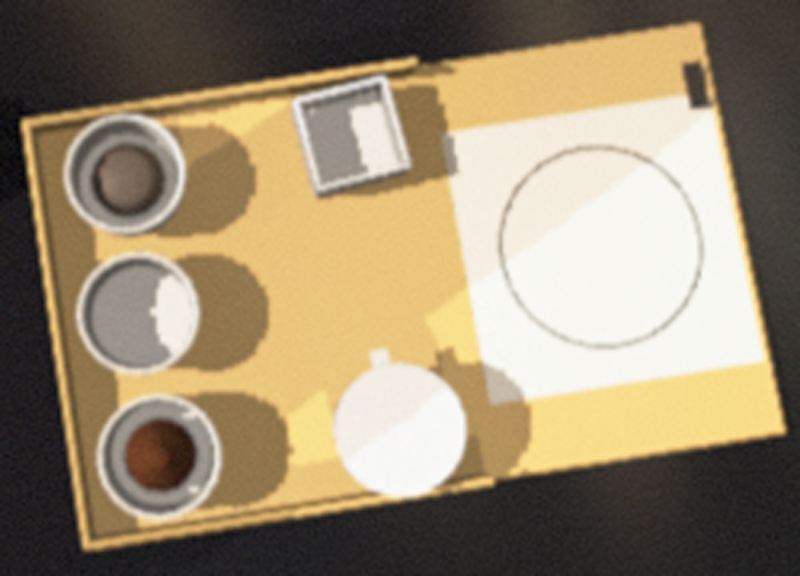

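```bash
cat > h.py <<'E'
import numpy as np,cv2
from workcell import camera_params
def w(px,z,n="top"):
    c=camera_params(n);R=cv2.Rodrigues(np.array(c["rvec"],float))[0]
    u=cv2.undistortPoints(np.array([[px]],float),np.array(c["mtx"],float),None)[0,0]
    o=-R.T@np.ravel(c["tvec"]);r=R.T@np.array([*u,1]);return (o+r*(z-o[2])/r[2])
def crop(x,y): return (255+(x+.5)/3.2-.5,130+(y+.5)/3.2-.5)
E
python3 - <<'E'
from h import *
P={"pot":(139,313,.048),"ring":(601,247,.008),"stone":(126,174,.048),"cone":(160,456,.048),"lid":(401,430,.053),"tab":(380,350,.053),"dish":(352,135,.042),"dishcorner":(320,195,.042),"dishcorner2":(410,168,.042),
"padTL":(446,134,.008),"padBL":(492,405,.008),"padTR":(712,92,.008),"padBR":(764,362,.008)}
for k,(x,y,z) in P.items(): print(k,np.round(w(crop(x,y),z)[:2]*1000,1))
d=w(crop(601,247),.008)-w(crop(139,313),.048);print(d[:2]*1000,np.hypot(*d[:2])*1000,np.degrees(np.arctan2(d[1],d[0])))
E
```

```text
pot [567.2  42.4]
ring [ 610.  -240.2]
stone [649.4  50.8]
cone [484.7  29.6]
lid [ 499.9 -109.1]
tab [545.6 -97.7]
dish [674.  -83.9]
dishcorner [637.7 -64.5]
dishcorner2 [ 654.  -118.3]
padTL [ 680.9 -145.9]
padBL [ 513.3 -170.6]
padTR [ 707.6 -312.8]
padBR [ 539.5 -337.3]
[  42.86086944 -282.57305532] 285.80515341679046 -81.37508153921458
```

```bash
cat >> h.py <<'E'
from workcell import sensors
from scipy.spatial.transform import Rotation as Ro
def go(x,y,z,yaw):
    o=sensors.get_obs();R=Ro.from_euler("xyz",o["tcp_rot"],degrees=True).as_matrix()
    dy=(o["tcp_rot"][2]-yaw+180)%360-180
    print("t",o["time"],"pos",np.round(o["ee_pos"]*1000,1),"rot",np.round(o["tcp_rot"],2),"open",round(o["opening"]*1000,1),"F",np.round(o["wrist_force"],1))
    print("xyz",np.round(R.T@(np.array([x,y,z])-o["ee_pos"]*1000),1),"twist",round(np.radians(dy),3))
E
python3 -c "from h import *;go(567.2,42.4,150,8.6)"
```

```text
t 0.1 pos [ 242.5 -493.4  247.7] rot [-179.93    0.     26.17] open 85.8 F [ 0.3 -0.6 -0.2]
xyz [ 527.7 -337.6   98.1] twist 0.307
```

apply_moves:
  motion:
    - {"xyz":[50,-32,0],"twist":0.1,"jaw":-0.4}
    - {"xyz":[98,-63,10],"twist":0.2,"jaw":-0.4}
    - {"xyz":[146,-94,20],"twist":0.307,"jaw":-0.4}
    - {"xyz":[194,-125,30],"twist":0.307,"jaw":-0.4}
    - {"xyz":[242,-156,40],"twist":0.307,"jaw":-0.4}
  grip_force: 20

```text
time: 0.72
ee_pos: [0.3915, -0.2452, 0.2078]
tcp_rot: [-180.0, 0.0, 8.6]
wrist_force: [0.6, -0.9, -0.2]
opening: 0.0255
grasp_force: 0.0
```

```bash
python3 -c "from h import *;go(567.2,42.4,150,8.6)"
```

```text
t 0.725 pos [ 391.5 -245.2  207.8] rot [-180.      0.      8.56] open 25.5 F [ 0.6 -0.9 -0.2]
xyz [ 216.6 -258.2   57.8] twist -0.001
```

apply_moves:
  motion:
    - {"xyz":[38,-45,12]}
    - {"xyz":[76,-90,24]}
    - {"xyz":[114,-135,36]}
    - {"xyz":[152,-180,48]}
    - {"xyz":[190,-225,57]}

```text
validation failed for argument at $.mo...
```

```bash
python3 -c "from h import *;go(567.2,42.4,150,8.6)"
```

```text
t 0.725 pos [ 391.5 -245.2  207.8] rot [-180.      0.      8.56] open 25.5 F [ 0.6 -0.9 -0.2]
xyz [ 216.6 -258.2   57.8] twist -0.001
```

All fields are required in each row.

apply_moves:
  motion:
    - {"xyz":[38,-45,12],"twist":0,"jaw":-0.4}
    - {"xyz":[76,-90,24],"twist":0,"jaw":-0.4}
    - {"xyz":[114,-135,36],"twist":0,"jaw":-0.4}
    - {"xyz":[152,-180,48],"twist":0,"jaw":-0.4}
    - {"xyz":[190,-225,57],"twist":0,"jaw":-0.4}

```text
time: 1.35
ee_pos: [0.5458, 0.0059, 0.1505]
tcp_rot: [180.0, 0.0, 8.6]
wrist_force: [1.1, -1.0, 0.3]
opening: 0.0256
grasp_force: 0.0
```

```bash
python3 -c "from h import *;go(567.2,42.4,150,8.6)"
```

```text
t 1.35 pos [545.8   5.9 150.5] rot [1.80e+02 3.00e-02 8.59e+00] open 25.6 F [ 1.1 -1.   0.3]
xyz [ 26.7 -32.9   0.5] twist -0.0
```

apply_moves:
  motion:
    - {"xyz":[27,-33,0],"twist":0,"jaw":-0.4}
    - {"xyz":[27,-33,30],"twist":0,"jaw":-0.4}
    - {"xyz":[27,-33,60],"twist":0,"jaw":-0.4}
    - {"xyz":[27,-33,75],"twist":0,"jaw":-0.4}
    - {"xyz":[27,-33,75],"twist":0,"jaw":-0.4}

```text
time: 1.98
ee_pos: [0.5664, 0.0405, 0.0754]
tcp_rot: [-180.0, 0.1, 8.6]
wrist_force: [-0.4, -0.1, 0.7]
opening: 0.0256
grasp_force: 0.0
```

```bash
python3 - <<'E'
from h import *
from workcell import camera
go(567.2,42.4,35,8.6)
a=camera("top")[0][150:300,250:370];b=camera("scene")[0][90:240,300:420]
s=lambda p:cv2.resize(p,None,fx=3.3,fy=3.3,interpolation=cv2.INTER_CUBIC)
cv2.imwrite("pics/c1.png",np.hstack([s(a),s(b)])[:,:,::-1])
E
```

```text
t 1.975 pos [566.4  40.5  75.4] rot [-1.7999e+02  1.1000e-01  8.5700e+00] open 25.6 F [-0.4 -0.1  0.7]
xyz [ 1.2 -1.8 40.4] twist -0.001
```

View pics/c1.png

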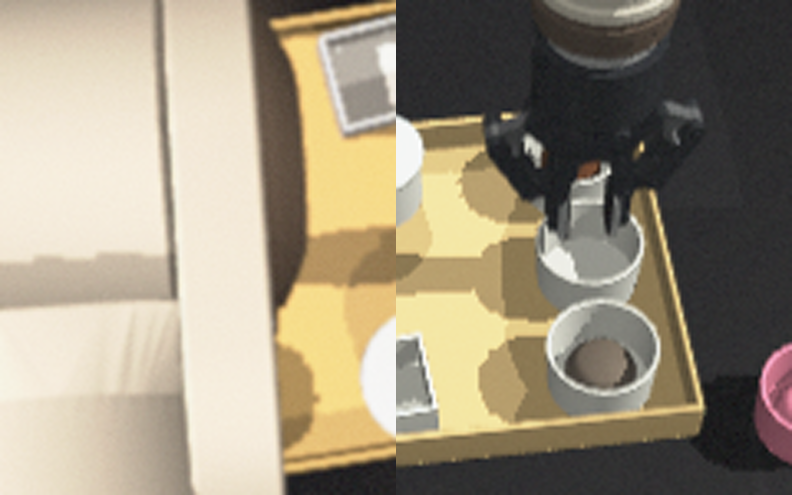

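The fingertips sit centred over the empty pot's opening; in the right half both are near column 590. Going down next.

apply_moves:
  motion:
    - {"xyz":[1,-1.5,10],"twist":0,"jaw":-0.4}
    - {"xyz":[1,-1.5,20],"twist":0,"jaw":-0.4}
    - {"xyz":[1,-1.5,30],"twist":0,"jaw":-0.4}
    - {"xyz":[1,-1.5,39],"twist":0,"jaw":-0.4}
    - {"xyz":[1,-1.5,39],"twist":0,"jaw":-0.4}

```text
time: 2.7
ee_pos: [0.5672, 0.0422, 0.0362]
tcp_rot: [-180.0, 0.1, 8.6]
wrist_force: [-0.0, 0.2, -0.0]
opening: 0.0261
grasp_force: 0.0
```

```bash
python3 -c "from h import *;go(595,-97,36,8.6);go(610,-241,36,8.6)"
```

```text
t 2.7 pos [567.2  42.2  36.2] rot [-1.7999e+02  9.0000e-02  8.5800e+00] open 26.1 F [-0.   0.2 -0. ]
xyz [  6.7 141.8   0.2] twist -0.0
t 2.7 pos [567.2  42.2  36.2] rot [-1.7999e+02  9.0000e-02  8.5800e+00] open 26.1 F [-0.   0.2 -0. ]
xyz [1.000e-01 2.864e+02 2.000e-01] twist -0.0
```

apply_moves:
  motion:
    - {"xyz":[0,4,0],"twist":0,"jaw":-0.4}
    - {"xyz":[1,14,0],"twist":0,"jaw":-0.4}
    - {"xyz":[2,28,0],"twist":0,"jaw":-0.4}
    - {"xyz":[4,42,0],"twist":0,"jaw":-0.4}
    - {"xyz":[5,56,0],"twist":0,"jaw":-0.4}

```text
time: 3.32
ee_pos: [0.5815, -0.0136, 0.0374]
tcp_rot: [180.0, -0.0, 8.6]
wrist_force: [-0.4, 0.5, 0.1]
opening: 0.0256
grasp_force: 0.4
```

```bash
python3 - <<'E'
from h import *
from workcell import camera
go(610,-241,36,8.6)
b=camera("scene")[0][90:240,180:400]
cv2.imwrite("pics/c2.png",cv2.resize(b,None,fx=3.3,fy=3.3,interpolation=cv2.INTER_CUBIC)[:,:,::-1])
E
```

```text
t 3.325 pos [581.5 -13.6  37.4] rot [ 1.80e+02 -2.00e-02  8.56e+00] open 25.6 F [-0.4  0.5  0.1]
xyz [ -5.6 229.1   1.4] twist -0.001
```

View pics/c2.png

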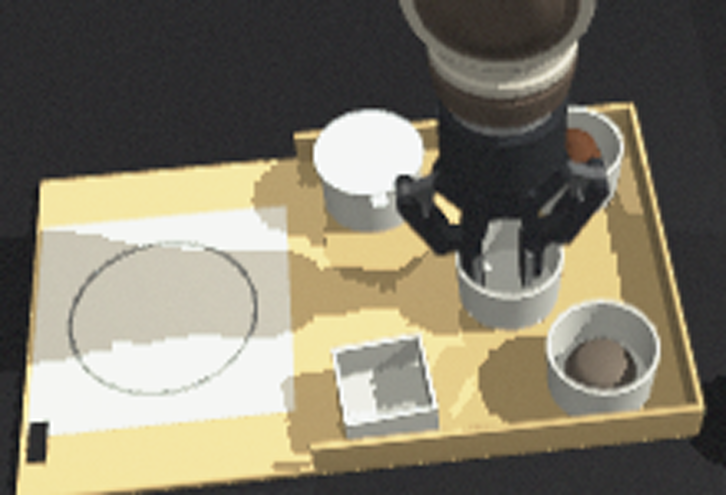

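The pot is moving upright with the fingers, at about (510,270), and the lidded pot and dish are clear on either side. Continuing.

apply_moves:
  motion:
    - {"xyz":[0,14,1],"twist":0,"jaw":-0.4}
    - {"xyz":[0,28,1],"twist":0,"jaw":-0.4}
    - {"xyz":[0,42,1],"twist":0,"jaw":-0.4}
    - {"xyz":[0,56,1],"twist":0,"jaw":-0.4}
    - {"xyz":[0,70,1],"twist":0,"jaw":-0.4}

```text
time: 4.0
ee_pos: [0.5916, -0.0826, 0.0363]
tcp_rot: [-180.0, 0.0, 8.6]
wrist_force: [-0.1, -0.7, 0.3]
opening: 0.0258
grasp_force: 0.1
```

apply_moves:
  motion:
    - {"xyz":[0,14,0],"twist":0,"jaw":-0.4}
    - {"xyz":[0,28,0],"twist":0,"jaw":-0.4}
    - {"xyz":[0,42,0],"twist":0,"jaw":-0.4}
    - {"xyz":[-1,56,0],"twist":0,"jaw":-0.4}
    - {"xyz":[-2,70,0],"twist":0,"jaw":-0.4}

```text
time: 4.62
ee_pos: [0.6001, -0.152, 0.0363]
tcp_rot: [180.0, 0.0, 8.6]
wrist_force: [-0.7, 0.1, -0.8]
opening: 0.0257
grasp_force: 0.2
```

```bash
python3 -c "from h import *;go(610,-241,36,8.6)"
```

```text
t 4.625 pos [ 600.1 -152.    36.3] rot [180.     0.     8.58] open 25.7 F [-0.7  0.1 -0.8]
xyz [-3.5 89.4  0.3] twist -0.0
```

apply_moves:
  motion:
    - {"xyz":[-1,14,0],"twist":0,"jaw":-0.4}
    - {"xyz":[-2,28,0],"twist":0,"jaw":-0.4}
    - {"xyz":[-3,42,0],"twist":0,"jaw":-0.4}
    - {"xyz":[-3,56,0],"twist":0,"jaw":-0.4}
    - {"xyz":[-3,68,0],"twist":0,"jaw":-0.4}

```text
time: 5.25
ee_pos: [0.6073, -0.2197, 0.0363]
tcp_rot: [-180.0, 0.0, 8.6]
wrist_force: [-0.4, -0.2, -0.3]
opening: 0.026
grasp_force: 0.2
```

apply_moves:
  motion:
    - {"xyz":[0,10,0],"twist":0,"jaw":-0.4}
    - {"xyz":[0,17,0],"twist":0,"jaw":-0.4}
    - {"xyz":[0,21,0],"twist":0,"jaw":-0.4}
    - {"xyz":[0,23,0],"twist":0,"jaw":-0.4}
    - {"xyz":[0,23,0],"twist":0,"jaw":-0.4}

```text
time: 5.88
ee_pos: [0.6106, -0.2415, 0.0363]
tcp_rot: [180.0, 0.0, 8.6]
wrist_force: [-0.2, 1.0, 0.1]
opening: 0.0253
grasp_force: 0.0
```

apply_moves:
  motion:
    - {"xyz":[0,-2,0],"twist":0,"jaw":-0.4}
    - {"xyz":[0,-2,8],"twist":0,"jaw":-0.4}
    - {"xyz":[0,-2,0],"twist":0,"jaw":-0.45}
    - {"xyz":[0,-2,-10],"twist":0,"jaw":-0.45}
    - {"xyz":[0,-2,-20],"twist":0,"jaw":-0.45}

```text
time: 6.5
ee_pos: [0.6105, -0.2396, 0.0573]
tcp_rot: [180.0, -0.0, 8.6]
wrist_force: [-0.0, -0.5, -0.8]
opening: 0.0234
grasp_force: 0.0
```

```bash
python3 -c "from h import *;go(610,-241,36,8.6)"
```

```text
t 6.5 pos [ 610.5 -239.6   57.3] rot [ 1.7998e+02 -3.0000e-02  8.5800e+00] open 23.4 F [-0.  -0.5 -0.8]
xyz [-0.7  1.3 21.3] twist -0.0
```

apply_moves:
  motion:
    - {"xyz":[0,0,-25],"twist":0,"jaw":-0.45}
    - {"xyz":[0,0,-60],"twist":0,"jaw":-0.45}
    - {"xyz":[0,0,-110],"twist":0,"jaw":-0.45}
    - {"xyz":[-45,0,-140],"twist":0,"jaw":-0.45}
    - {"xyz":[-100,0,-140],"twist":0,"jaw":-0.45}

```text
time: 7.12
ee_pos: [0.5118, -0.2549, 0.1997]
tcp_rot: [179.8, -0.2, 8.6]
wrist_force: [-0.4, -1.7, 0.5]
opening: 0.0236
grasp_force: 0.0
```

apply_moves:
  motion:
    - {"xyz":[-40,30,0],"twist":0,"jaw":-0.45}
    - {"xyz":[-80,60,0],"twist":0,"jaw":-0.45}
    - {"xyz":[-120,90,0],"twist":0,"jaw":-0.45}
    - {"xyz":[-160,120,0],"twist":0,"jaw":-0.45}
    - {"xyz":[-160,120,0],"twist":0,"jaw":-0.45}

```text
time: 7.75
ee_pos: [0.369, -0.399, 0.1972]
tcp_rot: [179.9, -0.0, 8.3]
wrist_force: [-0.2, 0.9, 0.0]
opening: 0.0236
grasp_force: 0.0
```

```bash
python3 - <<'E'
from h import *
from workcell import camera
go(610,-241,36,8.6)
b=camera("top")[0][130:310,255:505]
cv2.imwrite("pics/c3.png",cv2.resize(b,None,fx=3.2,fy=3.2,interpolation=cv2.INTER_CUBIC)[:,:,::-1])
E
```

```text
t 7.75 pos [ 369.  -399.   197.2] rot [ 1.7994e+02 -1.0000e-02  8.3400e+00] open 23.6 F [-0.2  0.9  0. ]
xyz [ 261.3 -121.5  161.1] twist -0.004
```

View pics/c3.png

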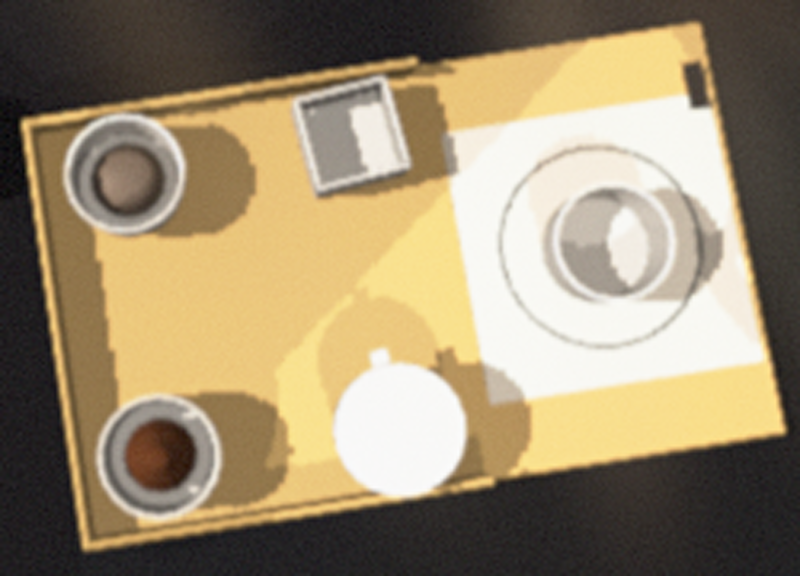

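The empty pot's rim is at about (615,245) and the ring's centre at (601,247). Most of that difference is rim parallax, so the pot is centred to within a few mm. The other pots and the dish have not moved.

```bash
python3 -c "
from workcell import bot
from h import *
print(w(crop(615,245),.048)[:2]*1000);print(bot.job_done())"
```

```text
[ 607.26827503 -237.10813331]
the job is handed in; nothing more can be done
None
```

The job is handed in: the empty pot stands inside the ring, about 5 mm from the pad's middle by camera, and the other pots and the dish are still in their places in the tray.

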